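# Index the loaded nest under the dispensing needle

### The job

Turn the three-spoked index wheel on the dispensing station, either way, by pushing on its spokes with a fingertip, until the one nest that holds a brass housing has stopped with the open well of the housing right under the dispensing needle. Leave the housing sitting in its nest and do not touch it, do not pick anything up, do not bump the dispenser, and leave the spare housing, jar and parts tray where they are. Finish with the robot clear of everything.

Things in the scene. Friction and masses are not known exactly. Their poses are not given: they have to be found in the camera images.
- wheel: flat aluminium index wheel, turns endlessly both ways, stays where left (friction 0.25 N m; no spring, detents or stops; runs on a few degrees if pushed fast). Origin: on its axis, at the spokes' underside, 50 mm up; z up. Three spokes 120 degrees apart, the first along its own x. Hub 22 mm radius, top 78 mm up. Each ends in a nest cup; only the one on its own x is loaded
- spoke (a point): middle of the bare part of the loaded spoke, 58 mm from the axis, 58 mm above the table. Every spoke is a straight bar 16 mm wide, 50 to 66 mm above the table, bare from the hub to 93 mm from the axis; under it 30 mm of air down to the blue base, except within 26 mm of the axis. Nest cups: 54 mm outside diameter, centred 120 mm from the axis, rims 66 mm above the table
- nest (a point): centre of the inner floor of the loaded nest: on the wheel, 120 mm from the axis along its own x, 56 mm above the table; pocket 44 mm diameter, 10 mm deep
- housing: round brass housing, loose, 40 mm diameter, 32 mm tall, open on top with a well 30 mm wide; stands in the loaded nest with its top 88 mm above the table. 60 g. Origin: centre of its underside. Not to be touched
- needle_tip (a point): tip of the thin steel dispensing needle that hangs straight down, fixed, 102 mm above the table, 120 mm from the wheel's axis on the side of the dispenser (away from the robot, up to 0.6 rad to either side of +x). Above it a yellow syringe, 24 mm diameter (a 32 mm clamp round it), up to 218 mm above the table
- dispenser: fixed dispenser: blue column 50 x 36 mm, centred 40 mm to its own -y, from 20 to 190 mm above the table, with an arm 160 to 180 mm above the table that holds the syringe over the wheel. Origin: on the base, 20 mm above the table, 225 mm from the wheel's axis; its own -x points to the axis. Over the wheel's half away from the dispenser nothing hangs
- base: fixed blue base: a disc of 320 mm diameter under the wheel, top 20 mm above the table, with a foot 120 mm wide under the dispenser. Origin: on the wheel's axis, at table height; its own +x points to the dispenser
- spare_housing: another brass housing, 40 mm diameter, 32 mm tall, standing loose on the table; leave alone. Origin: centre of its underside
- jar: amber jar with a white cap, 52 mm diameter, 65 mm tall, loose; leave alone. Origin: centre of its underside
- parts_tray: black divided parts tray, 100 x 140 x 18 mm, loose; leave alone. Origin: centre of its underside

How it is judged (in metres and radians):
At the end, for the whole second after the job is handed in: The housing stands upright (within 0.1 rad) in its nest (within 6 mm of the nest's centre), its axis within 10 mm (horizontally) of the needle tip, and the wheel and housing are at rest (horizontal distance between housing and needle_tip below 0.01 m and distance between housing and nest below 0.006 m and angle between housing's own z axis and vertical below 0.1 rad and angular speed of wheel below 0.05 rad/s and linear speed of housing below 0.02 m/s); the robot touches nothing.
It fails at once if the housing is lifted or knocked out of its nest (over 8 mm from the nest's centre) (distance between housing and nest above 0.008 m).
It fails at once if the housing is touched by the robot (over 0.5 N) (contact force between housing and the fingers above 0.5 N or contact force between housing and the arm above 0.5 N).
It fails at once if the robot bumps the dispenser (over 3 N) (contact force between dispenser and the fingers above 3 N or contact force between dispenser and the arm above 3 N).
It fails at once if a bystander is moved over 15 mm or picked up (distance of any of spare_housing, jar, parts_tray from where it was at the start of the episode above 0.015 m).
It also fails if it takes over 72 s, if anything falls off the work surface, if the arm or the gripper's body presses on something with over 40 N, if the wrist force passes 120 N, or if a joint passes its speed limit or range.

### The arm

A 6-joint arm with a two-finger parallel gripper is mounted at the origin on the work surface. World frame = base frame: x ahead of the robot, y to its left, z up, the work surface at z = 0. Lengths are in mm, angles in degrees, forces in N, time in s.
With the tool pointing down it reaches from about 350 to 850 mm from the base axis. Payload 8.1 kg.
Tool frame: the origin (TCP) lies midway between the tips of the shut fingers; the grasp point (between the pads) lies 19 mm behind it; z points along the fingers, y is the line along which they close (so a half turn about z gives the same grasp; the last joint's range is limited). The gripper opens to 85 mm and grips with 20 to 120 N. Pads are 22 mm wide; open, the fingers measure 114 mm over their backs; the gripper's body (76 mm by 85 mm) begins 54 mm behind the grasp point. The pads swing forward as they close: fully open they stand 13 mm farther back than shut.
Start: joints at [-69.637, 7.471, 85.268, -0, 87.261, -4.893], TCP at [256.018, -542.642, 231.292] pointing down, gripper open.
Joint ranges: [-169.43, 169.43], [-51.17, 129.36], [1.28, 143.12], [-76.62, 256.62], [0, 156.53], [-152.29, 152.29]. Speed limits (degrees/s): [136.94, 136.94, 159.86, 180, 180, 180].

### API

Orientations are given as [roll, pitch, yaw] about the fixed x, y, z axes, in that order (R = Rz(yaw) Ry(pitch) Rx(roll)).
In Python, from bench import r gives the robot as it stands. The module is installed in compiled form; this text tells all that it offers.
- The arm moves only by the tool jog_arm, never from a script. Its argument "rows" is a list of rows, each a list of 2 entries, a list of its own where there are three numbers: the shift along the tool's x, y, z in mm, then the turn, a rotation vector about the tool's x, y, z in rad. A call has 1 to 10 rows; each row is the pose to reach, as a shift and turn from the pose commanded when the call began, along the tool's axes at that moment; what a row does not reach only later rows make up. A row lasts 1/10 s, in which the tool goes at most 50 mm and 8.59 degrees, less where a joint would pass 70% of its speed; a pose out of reach is approached as far as the arm can. A call with a gripper value outside its range is refused whole. "grip" is the finger opening in mm, from 0 to 85.4, set as the call begins (left out, the last holds). The fingers move at their own pace and stop on an object; "force" is the grip in N (left out, the last holds). Time passes only in rows, so rows that repeat a pose let the fingers close. It gives the time, the measured TCP pose, the force, the opening and the grip force at its end, in the units of the state.
- r.sense(): the state, without advancing time (a new reading comes with each control period).
- r.snapshot(name): name is "scene" or "top" or "wrist"; returns (picture, depth): 480x640x3 uint8, blue, green, red; 480x640 float32, mm along the optical axis (not along the pixel's ray), 0 where there is no reading.
- r.camera_params(name): a dict with "fx", "fy", "cx", "cy" (pixels), "pose" (4x4, takes a point from camera to world coordinates); the wrist camera has in their place "tool_from_camera" (4x4, takes a point from camera to tool coordinates, whose origin is the TCP and whose axes are the flange's). Camera axes: x right, y down, z forward; pixel columns grow to the right and rows downward; lengths in mm; the calibration is good to about 2 mm. The wrist camera is an equidistant fisheye: a pixel r from the principal point sees the ray r / f radians off the axis. A picture is of the moment at which its call begins: read the wrist's pose just before it. camera_params takes no time and is no camera call.
- r.hand_in(): hands the job in; it is judged then, once.
The state is a dict: "time": time; "joint_pos": joint angles; "qd": joint speeds; "joint_efforts": joint torques, N m; "tool_pos": TCP position; "tcp_rot": TCP orientation; "ft_force": force on the tool from outside, world axes, zero at the start; "wrist_torque": the same for the moment, N m; "finger_gap": finger opening in mm; "grip_force": force on a finger pad.
Only numpy, scipy, OpenCV 4.12 (cv2) and the standard library are available. Lean on these libraries where they do the work, as an engineer would, in place of code of your own. Each camera call takes 0.05 s, during which the arm holds its last target. There are 200 camera calls.

## Working session

There is one attempt and no reset: what is moved stays moved. The work goes in short steps, Python scripts to look and compute and a tool call to move; the robot and the scene stay as the last step left them, time stands still between calls to the robot, and variables do not carry over. Pictures are saved under pics/ and viewed, at most 10 in all, crops included, and the job is handed in when it is done.

Besides the shell and the picture viewer there is one more tool, called as a command line: name --argument value ..., lists and objects as JSON in quotes. jog_arm: Moves the arm, as the interface text tells. Its arguments: {"type":"object","properties":{"rows":{"type":"array"},"grip":{"type":"number"},"force":{"type":"number"}},"required":["rows"]}

```bash
mkdir -p pics
python3 - <<'E'
from bench import r
import cv2,numpy as np
s=r.sense();print(s['time'],s['tool_pos'],s['tcp_rot'],s['finger_gap'])
for n in("top","scene"):
    p,d=r.snapshot(n);np.savez(f"{n}0.npz",p=p,d=d);cv2.imwrite(f"pics/{n}0.png",p);c=r.camera_params(n);print(c)
E
```

```text
0.0 [ 255.82099674 -542.11455512  230.2445639 ] [-1.79893849e+02 -7.79477867e-03  2.52568076e+01] 85.30819877240566
{'fx': 620.387276807402, 'fy': 620.387276807402, 'cx': 321.94870473172693, 'cy': 246.19002413765404, 'pose': array([[ 2.79019539e-02, -9.98455769e-01,  4.80370466e-02,
         4.61434940e+02],
       [-9.99585868e-01, -2.82075109e-02, -5.69462896e-03,
        -2.08370317e+01],
       [ 7.04084065e-03, -4.78582616e-02, -9.98829321e-01,
         1.89274177e+03],
       [ 0.00000000e+00,  0.00000000e+00,  0.00000000e+00,
         1.00000000e+00]])}
{'fx': 545.3720277586127, 'fy': 545.3720277586127, 'cx': 319.090348228366, 'cy': 249.61525308258894, 'pose': array([[-7.84028025e-01,  3.48814440e-01, -5.13447702e-01,
         1.16733012e+03],
       [ 6.20402950e-01,  4.67012545e-01, -6.30078933e-01,
         7.30041714e+02],
       [ 2.00058879e-02, -8.12544010e-01, -5.82556431e-01,
         7.72293751e+02],
       [ 0.00000000e+00,  0.00000000e+00,  0.00000000e+00,
         1.00000000e+00]])}
```

View pics/top0.png

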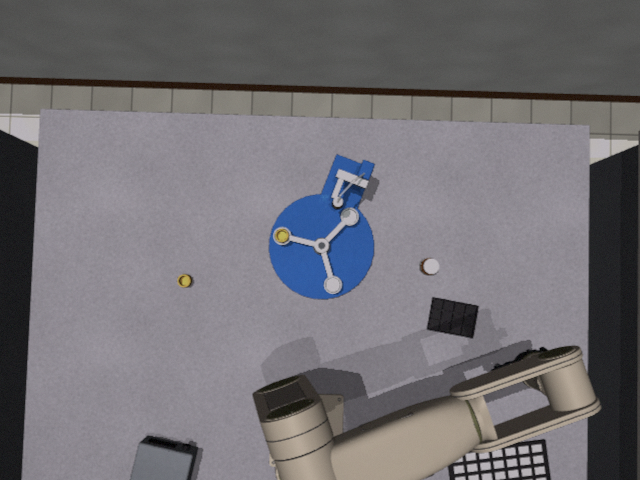

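View pics/scene0.png

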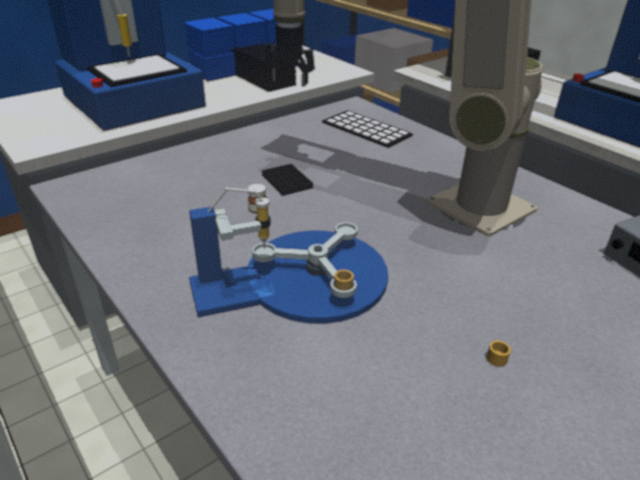

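The top view shows the hub at (322,246), the loaded nest at (282,236), empty nests at (349,216) and (333,285), and the syringe near (338,202). The scene view shows the needle under the syringe near (264,240). Next I'll measure these and zoom in.

```bash
cat > h.py <<'E'
import numpy as np,cv2
from bench import r
def ray(n,u,v):
    c=r.camera_params(n);P=c['pose'];d=P[:3,:3]@np.array([(u-c['cx'])/c['fx'],(v-c['cy'])/c['fy'],1]);return P[:3,3],d
def onz(n,u,v,z):
    o,d=ray(n,u,v);return (o+d*(z-o[2])/d[2])
def two(a,b):
    (o,d),(p,e)=a,b;d=d/np.linalg.norm(d);e=e/np.linalg.norm(e)
    A=np.stack([d,-e],1);t=np.linalg.lstsq(A,p-o,rcond=None)[0];x=o+d*t[0];y=p+e*t[1];return (x+y)/2,np.linalg.norm(x-y)
def blobs(m,amin=15):
    n,l,s,c=cv2.connectedComponentsWithStats(m.astype(np.uint8));return [(c[i].round(1).tolist(),int(s[i,4])) for i in range(1,n) if s[i,4]>=amin]
E
python3 - <<'E'
from h import *
for n in("top","scene"):
    z=np.load(n+"0.npz");p=z['p'];h=cv2.cvtColor(p,cv2.COLOR_BGR2HSV)
    br=cv2.inRange(h,(12,120,80),(32,255,255))>0
    print(n,'brass',blobs(br))
    if n=="top":
        bl=cv2.inRange(h,(100,150,60),(120,255,255));bl[:208]=0;bl[300:]=0
        c=max(cv2.findContours(bl,0,1)[0],key=cv2.contourArea);print('disc',cv2.minEnclosingCircle(c),onz('top',*cv2.minEnclosingCircle(c)[0],20))
        g=(h[...,1]<60)&(h[...,2]>140);g[:150]=0;g[310:]=0;g[:,:260]=0;g[:,380:]=0
        print('grey',blobs(g))
        a=cv2.resize(p[145:305,260:385],None,fx=3.7,fy=3.7,interpolation=2)
    else:
        b=cv2.resize(p[175:325,180:400],None,fx=3.6,fy=3.95,interpolation=2)
cv2.imwrite('pics/a.png',a);cv2.imwrite('pics/b.png',b);print(a.shape,b.shape)
E
```

```text
top brass [([281.4, 235.1], 134), ([184.2, 280.4], 124)]
disc ((321.1446533203125, 246.28916931152344), 52.14714431762695) [551.13288045 -29.09341316  20.        ]
grey [([309.8, 223.2], 8195), ([344.9, 184.7], 471), ([326.0, 248.7], 1080)]
scene brass [([124.0, 29.6], 253), ([262.1, 214.2], 108), ([263.5, 233.1], 60), ([343.5, 278.9], 218), ([498.8, 352.7], 367)]
(592, 462, 3) (592, 792, 3)
```

View pics/a.png

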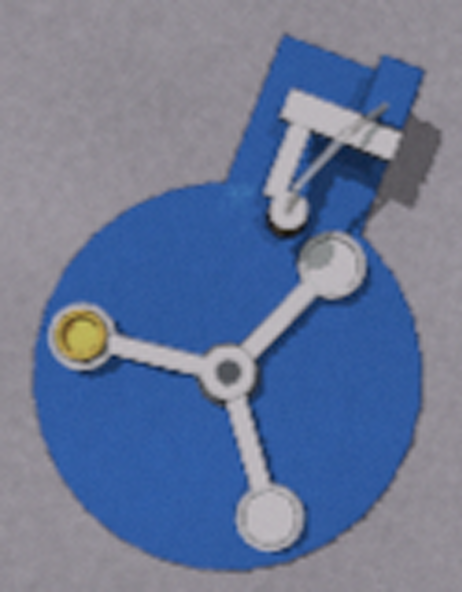

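View pics/b.png

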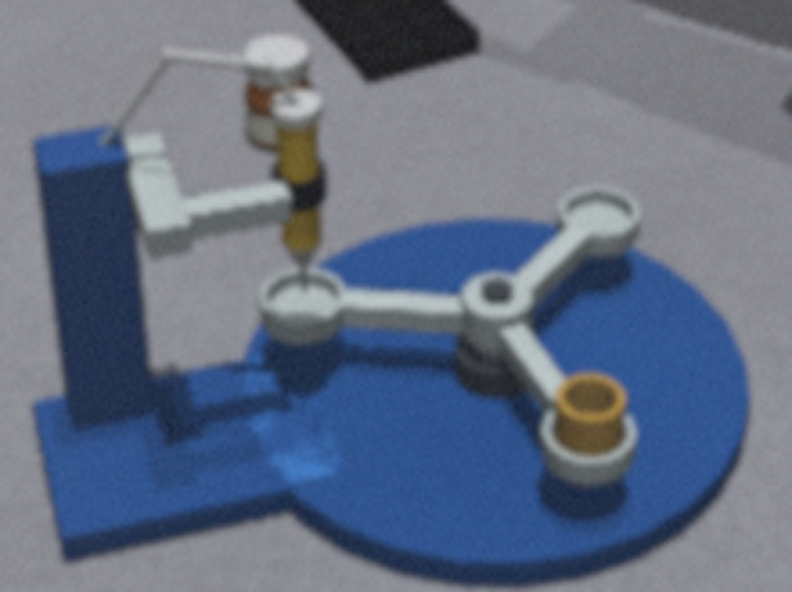

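The crops give the syringe cap at top (337.8,201.8) and scene (262.8,200.3), the needle tip at scene (264.4,247), and the hub at top (321.6,245.5). An empty cup sits about 25° clockwise (seen from above) of the needle.

Run:
```python
from h import *
f=lambda u,v:(260+u/3.7-.4,145+v/3.7-.4)
g=lambda u,v:(180+u/3.6-.4,175+v/3.95-.4)
cap,e=two(ray('top',*f(288,210)),ray('scene',*g(298,97)));print('cap',cap,e)
hub,e=two(ray('top',*f(228,372)),ray('scene',*g(497,292)));print('hub2',hub,e)
hub=onz('top',*f(228,372),78)
disc=onz('top',321.1,246.3,20);print('hub',hub,'disc',disc)
ho,e=two(ray('top',*f(82,335)),ray('scene',*g(592,392)));print('house2',ho,e)
o=(hub+disc)[:2]/2
tip=onz('scene',*g(304,287),102);cz=onz('top',*f(288,210),218)
hz=onz('top',281.4,235.1,88);hs=onz('scene',*g(592,392),88)
c1=onz('top',*f(333,264),66);c2=onz('top',*f(270,518),66)
for n,q in dict(cap=cap,tip=tip,capz=cz,hz=hz,hs=hs,ho=ho,c1=c1,c2=c2).items():
    w=q[:2]-o;print(n,q.round(1),np.hypot(*w).round(1),np.degrees(np.arctan2(w[1],w[0])).round(1))
for n,u in dict(spare=(184.2,280.4),jar=(430,266),tray=(453,317)).items():print(n,onz('top',*u,30))
```

```text
cap [664.59527823 -68.9402682  220.56547181] 0.09099268828819888
hub2 [552.20373905 -29.25218147  74.74081712] 0.8254168988941555
hub [551.7278845  -28.96886377  78.        ] disc [551.09631316 -28.95943225  20.        ]
house2 [576.86269102  86.98777063  88.75105989] 0.632553059712662
cap [664.6 -68.9 220.6] 120.0 -19.5
tip [664.6 -71.4 102. ] 120.9 -20.5
capz [664.9 -69.  218. ] 120.3 -19.4
hz [577.2  87.9  88. ] 119.7 77.5
hs [576.   86.5  88. ] 118.0 78.0
ho [576.9  87.   88.8] 118.7 77.6
c1 [ 641.  -110.5   66. ] 121.1 -42.3
c2 [437.2 -65.6  66. ] 120.0 -162.2
spare [436.89136858 377.87481715  30.        ]
jar [ 500.61326906 -357.70981781   30.        ]
tray [ 349.92541223 -429.62012024   30.        ]
```

jog_arm --rows '[[[422, -313, 80], [0, 0, -1.437]], [[422, -313, 80], [0, 0, -1.437]], [[422, -313, 80], [0, 0, -1.437]], [[422, -313, 80], [0, 0, -1.437]], [[422, -313, 80], [0, 0, -1.437]], [[422, -313, 80], [0, 0, -1.437]], [[422, -313, 80], [0, 0, -1.437]], [[422, -313, 80], [0, 0, -1.437]], [[422, -313, 80], [0, 0, -1.437]], [[422, -313, 80], [0, 0, -1.437]]]' --grip 0

```text
time: 1.1
tool_pos: [489.8, -104.9, 155.6]
tcp_rot: [-180.0, 0.0, 107.9]
ft_force: [0.8, -0.5, -0.2]
finger_gap: 0.3
grip_force: 0.0
```

jog_arm --rows '[[[0, 0, 0], [0, 0, 0]], [[0, 0, 0], [0, 0, 0]], [[0, 0, 0], [0, 0, 0]]]'

```text
time: 1.4
tool_pos: [489.1, -107.5, 155.9]
tcp_rot: [-180.0, 0.0, 107.5]
ft_force: [0.0, -0.8, -0.4]
finger_gap: 0.2
grip_force: 0.0
```

Run:
```python
from h import *
s=r.sense();print(s['time'],s['tool_pos'],s['tcp_rot'],s['joint_pos'])
p,d=r.snapshot('wrist');cv2.imwrite('pics/w1.png',p);print(r.camera_params('wrist'))
```

```text
1.4 [ 489.08327566 -107.52997597  155.90869389] [-1.79964058e+02  8.55875071e-03  1.07538493e+02] [-1.82476908e+01 -5.20851928e+00  1.06090555e+02 -2.84698423e-02
  7.91421171e+01 -3.57808121e+01]
{'fx': 371.64829954431775, 'fy': 371.64829954431775, 'cx': 317.14470754976304, 'cy': 241.8138714417883, 'tool_from_camera': array([[ 1.60568076e-03, -9.46619103e-01, -3.22350269e-01,
         8.38329480e+01],
       [ 9.99998565e-01,  1.69417095e-03,  6.03031329e-06,
        -1.94321055e-01],
       [ 5.40408050e-04, -3.22349816e-01,  9.46620465e-01,
        -1.42447595e+02],
       [ 0.00000000e+00,  0.00000000e+00,  0.00000000e+00,
         1.00000000e+00]])}
```

View pics/w1.png

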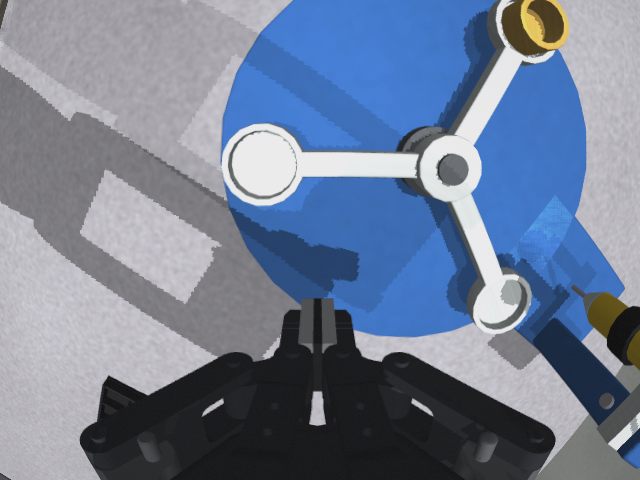

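The wrist view shows the near empty spoke running along y≈163 from (300,163) to (420,163), with the fingertip at (318,300) behind it and clear. The needle points down at about (575,290), away from the tool.

jog_arm --rows '[[[22, 23, 0], [0, 0, 0]], [[22, 23, 30], [0, 0, 0]], [[22, 23, 60], [0, 0, 0]], [[22, 23, 85], [0, 0, 0]], [[22, 23, 100], [0, 0, 0]], [[22, 23, 107], [0, 0, 0]], [[22, 23, 107], [0, 0, 0]], [[22, 23, 107], [0, 0, 0]]]'

```text
time: 2.25
tool_pos: [505.6, -79.6, 50.3]
tcp_rot: [179.9, 0.1, 107.5]
ft_force: [-0.7, -0.2, 0.0]
finger_gap: -0.0
grip_force: 0.0
```

```bash
cat > plan.py <<'E'
from h import *
# arc rows in the current tool frame: wheel bearing targets of the pushed spoke
import sys
O=np.array([551.4,-29.])
def plan(th, off, R=60):
    s=r.sense();p=s['tool_pos'][:2];y=np.radians(s['tcp_rot'][2])
    X=np.array([np.cos(y),np.sin(y)]);Y=np.array([np.sin(y),-np.cos(y)])
    print(s['time'],s['tool_pos'].round(1),s['tcp_rot'].round(1),s['ft_force'].round(1))
    for t in th:
        a=np.radians(t);e=np.array([np.cos(a),np.sin(a)]);n=np.array([np.sin(a),-np.cos(a)])
        q=O+R*e-n*off-p; psi=np.arctan2(n[1],n[0])
        rz=-((psi-y+np.pi)%(2*np.pi)-np.pi)
        print(t,[round(q@X,1),round(q@Y,1),0],[0,0,round(rz,3)])
E
python3 - <<'E'
from plan import *
plan(np.arange(197,149,-5),19)
E
```

```text
2.25 [505.6 -79.6  50.3] [1.799e+02 1.000e-01 1.075e+02] [-0.7 -0.2  0. ]
197 [np.float64(16.0), np.float64(-1.3), 0] [0, 0, np.float64(0.01)]
192 [np.float64(21.3), np.float64(-2.6), 0] [0, 0, np.float64(0.097)]
187 [np.float64(26.8), np.float64(-3.5), 0] [0, 0, np.float64(0.184)]
182 [np.float64(32.2), np.float64(-4.0), 0] [0, 0, np.float64(0.271)]
177 [np.float64(37.7), np.float64(-3.9), 0] [0, 0, np.float64(0.359)]
172 [np.float64(43.2), np.float64(-3.4), 0] [0, 0, np.float64(0.446)]
167 [np.float64(48.6), np.float64(-2.4), 0] [0, 0, np.float64(0.533)]
162 [np.float64(53.9), np.float64(-0.9), 0] [0, 0, np.float64(0.62)]
157 [np.float64(59.0), np.float64(1.0), 0] [0, 0, np.float64(0.708)]
152 [np.float64(64.0), np.float64(3.3), 0] [0, 0, np.float64(0.795)]
```

jog_arm --rows '[[[8, -0.5, 0], [0, 0, 0.005]], [[13, -1, 0], [0, 0, 0.01]], [[17, -1.5, 0], [0, 0, 0.03]], [[21, -2.5, 0], [0, 0, 0.097]], [[27, -3.5, 0], [0, 0, 0.184]], [[32, -4, 0], [0, 0, 0.271]], [[37.5, -4, 0], [0, 0, 0.359]], [[43, -3.5, 0], [0, 0, 0.446]], [[48.5, -2.5, 0], [0, 0, 0.533]], [[54, -1, 0], [0, 0, 0.62]]]'

```text
time: 3.25
tool_pos: [488.3, -28.1, 50.0]
tcp_rot: [179.8, 0.0, 71.8]
ft_force: [1.5, -4.4, -0.6]
finger_gap: -0.1
grip_force: 1.9
```

Run:
```python
from plan import *
plan(np.arange(158,112,-5),19)
p,d=r.snapshot('top');h=cv2.cvtColor(p,cv2.COLOR_BGR2HSV)
for c,a in blobs(cv2.inRange(h,(12,120,80),(32,255,255))>0):
    q=onz('top',*c,88);w=q[:2]-O;print(c,a,q,np.hypot(*w),np.degrees(np.arctan2(w[1],w[0])))
```

```text
3.25 [488.3 -28.1  50. ] [179.8   0.   71.8] [ 1.5 -4.4 -0.6]
158 [np.float64(3.8), np.float64(-0.9), 0] [0, 0, np.float64(0.067)]
153 [np.float64(9.2), np.float64(-2.0), 0] [0, 0, np.float64(0.154)]
148 [np.float64(14.7), np.float64(-2.6), 0] [0, 0, np.float64(0.241)]
143 [np.float64(20.2), np.float64(-2.7), 0] [0, 0, np.float64(0.328)]
138 [np.float64(25.7), np.float64(-2.4), 0] [0, 0, np.float64(0.416)]
133 [np.float64(31.1), np.float64(-1.5), 0] [0, 0, np.float64(0.503)]
128 [np.float64(36.4), np.float64(-0.2), 0] [0, 0, np.float64(0.59)]
123 [np.float64(41.6), np.float64(1.5), 0] [0, 0, np.float64(0.677)]
118 [np.float64(46.6), np.float64(3.8), 0] [0, 0, np.float64(0.765)]
113 [np.float64(51.5), np.float64(6.4), 0] [0, 0, np.float64(0.852)]
[294.3, 214.2] 131 [639.39394912  52.15165197  88.        ] 119.70181995301998 42.68352757920343
[184.2, 280.4] 122 [437.65557926 365.4601671   88.        ] 410.5321140678147 106.08516202355693
```

jog_arm --rows '[[[3, -1, 0], [0, 0, 0.06]], [[8, -2, 0], [0, 0, 0.14]], [[13, -2.5, 0], [0, 0, 0.22]], [[18, -2.7, 0], [0, 0, 0.3]], [[23, -2.5, 0], [0, 0, 0.38]], [[28, -2, 0], [0, 0, 0.46]], [[33, -1, 0], [0, 0, 0.53]], [[38, 0.5, 0], [0, 0, 0.61]], [[41, 1.5, 0], [0, 0, 0.67]], [[43, 2, 0], [0, 0, 0.7]]]'

```text
time: 4.3
tool_pos: [502.0, 12.7, 49.1]
tcp_rot: [-180.0, 0.1, 31.9]
ft_force: [-2.7, -2.9, 1.3]
finger_gap: -0.2
grip_force: 1.8
```

```bash
cat >> plan.py <<'E'
def house():
    for n in('top','scene'):
        p,d=r.snapshot(n);h=cv2.cvtColor(p,cv2.COLOR_BGR2HSV)
        for c,a in blobs(cv2.inRange(h,(12,120,80),(32,255,255))>0):
            q=onz(n,*c,88 if n=='top' else 76);w=q[:2]-O
            if np.hypot(*w)<180:print(n,c,a,q.round(1),np.hypot(*w).round(1),np.degrees(np.arctan2(w[1],w[0])).round(1))
    return p
E
python3 - <<'E'
from plan import *
plan(np.arange(118,98,-2),19)
house()
E
```

```text
4.3 [502.   12.7  49.1] [-1.80e+02  1.00e-01  3.19e+01] [-2.7 -2.9  1.3]
118 [np.float64(5.0), np.float64(0.4), 0] [0, 0, np.float64(0.069)]
116 [np.float64(7.2), np.float64(-0.1), 0] [0, 0, np.float64(0.103)]
114 [np.float64(9.3), np.float64(-0.5), 0] [0, 0, np.float64(0.138)]
112 [np.float64(11.5), np.float64(-0.8), 0] [0, 0, np.float64(0.173)]
110 [np.float64(13.7), np.float64(-1.1), 0] [0, 0, np.float64(0.208)]
108 [np.float64(15.9), np.float64(-1.3), 0] [0, 0, np.float64(0.243)]
106 [np.float64(18.1), np.float64(-1.4), 0] [0, 0, np.float64(0.278)]
104 [np.float64(20.3), np.float64(-1.4), 0] [0, 0, np.float64(0.313)]
102 [np.float64(22.5), np.float64(-1.4), 0] [0, 0, np.float64(0.348)]
100 [np.float64(24.7), np.float64(-1.2), 0] [0, 0, np.float64(0.383)]
top [319.3, 204.1] 131 [671.1 -20.   88. ] 120.0 4.3
scene [263.6, 232.9] 59 [ 614.5 -150.2   76. ] 136.6 -62.5
scene [274.5, 269.7] 222 [672.4 -22.4  76. ] 121.2 3.1
```

jog_arm --rows '[[[3, 0.3, 0], [0, 0, 0.04]], [[6, 0, 0], [0, 0, 0.09]], [[9, -0.5, 0], [0, 0, 0.135]], [[12, -0.9, 0], [0, 0, 0.18]], [[14.5, -1.1, 0], [0, 0, 0.22]], [[16.5, -1.3, 0], [0, 0, 0.25]], [[18.5, -1.4, 0], [0, 0, 0.285]], [[20, -1.4, 0], [0, 0, 0.31]], [[21, -1.4, 0], [0, 0, 0.33]], [[21.5, -1.4, 0], [0, 0, 0.335]]]'

```text
time: 5.4
tool_pos: [519.0, 25.6, 48.5]
tcp_rot: [-179.9, 0.1, 12.8]
ft_force: [-4.6, 1.8, 1.8]
finger_gap: -0.0
grip_force: 2.1
```

Run:
```python
from plan import *
plan([104,102,100,98],19)
p=house()
cv2.imwrite('pics/c.png',cv2.resize(p[175:325,180:400],None,fx=3.6,fy=3.95,interpolation=2))
```

```text
5.4 [519.   25.6  48.5] [-1.799e+02  1.000e-01  1.280e+01] [-4.6  1.8  1.8]
104 [np.float64(-0.7), np.float64(0.9), 0] [0, 0, np.float64(-0.021)]
102 [np.float64(1.4), np.float64(0.2), 0] [0, 0, np.float64(0.014)]
100 [np.float64(3.5), np.float64(-0.4), 0] [0, 0, np.float64(0.049)]
98 [np.float64(5.6), np.float64(-0.9), 0] [0, 0, np.float64(0.084)]
top [330.8, 207.1] 75 [663.3 -53.8  88. ] 114.6 -12.5
scene [263.6, 233.0] 60 [ 614.7 -149.8   76. ] 136.4 -62.3
scene [266.1, 261.0] 148 [669.5 -57.9  76. ] 121.6 -13.7
```

View pics/c.png

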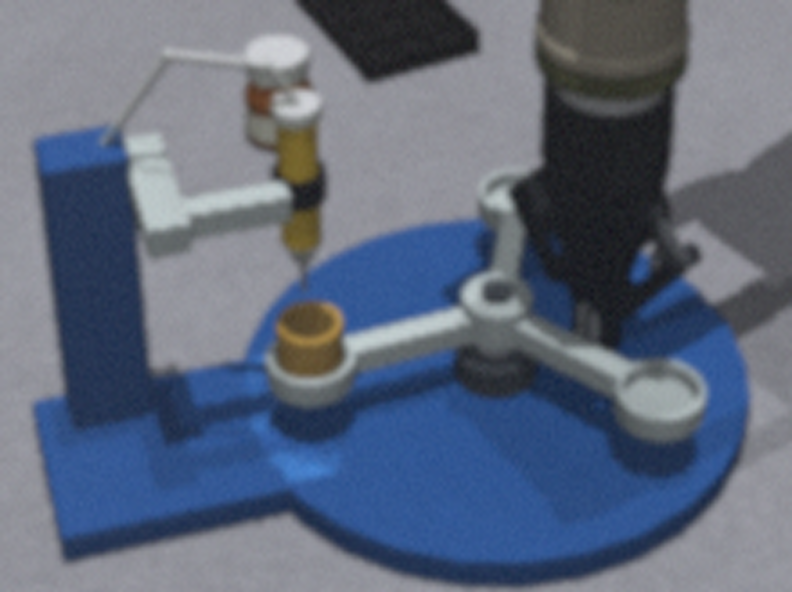

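The housing stands in its nest just short of the needle, rim centre at crop (310,322) and needle tip at (304,287). I'll compute the remaining angle.

Run:
```python
from plan import *
g=lambda u,v:(180+u/3.6-.4,175+v/3.95-.4)
for n,q in (('h',onz('scene',*g(310,323),88)),('tip',onz('scene',*g(304,287),102)),('cup',onz('scene',*g(661,384),66))):
    w=q[:2]-O;print(n,q,np.hypot(*w),np.degrees(np.arctan2(w[1],w[0])))
p,d=r.snapshot('top');cv2.imwrite('pics/d.png',cv2.resize(p[145:305,260:385],None,fx=3.7,fy=3.7,interpolation=2))
```

```text
h [669.7022359  -58.33134202  88.        ] 121.88415255674916 -13.924868651831979
tip [664.58311595 -71.3571039  102.        ] 120.849253147623 -20.517617244195684
cup [520.08819575  84.86920569  66.        ] 118.09583010970324 105.3752093168296
```

View pics/d.png

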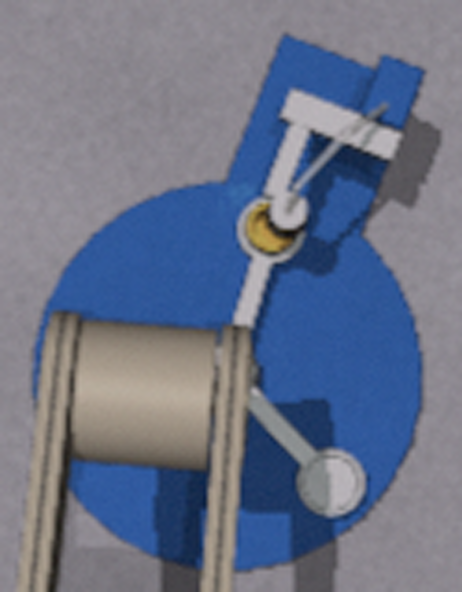

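The top view shows the housing cup at (271,231) and the syringe cap at (288,210), so about 5° remains.

jog_arm --rows '[[[1, -0.2, 0], [0, 0, 0.02]], [[2, -0.4, 0], [0, 0, 0.035]], [[3, -0.5, 0], [0, 0, 0.05]], [[4, -0.6, 0], [0, 0, 0.07]], [[4.7, -0.7, 0], [0, 0, 0.08]], [[4.7, -0.7, 0], [0, 0, 0.08]], [[4.7, -0.7, 0], [0, 0, 0.08]]]'

```text
time: 6.25
tool_pos: [523.7, 27.1, 48.6]
tcp_rot: [-180.0, 0.1, 8.3]
ft_force: [-4.8, 2.3, -0.2]
finger_gap: 0.2
grip_force: 2.0
```

jog_arm --rows '[[[-6, 0, 0], [0, 0, 0]], [[-18, 0, 0], [0, 0, 0]], [[-25, 0, -20], [0, 0, 0]], [[-30, 0, -50], [0, 0, 0]], [[-60, 0, -80], [0, 0, 0]], [[-100, 0, -80], [0, 0, 0]], [[-150, 0, -80], [0, 0, 0]], [[-170, 0, -80], [0, 0, 0]], [[-170, 0, -80], [0, 0, 0]]]'

```text
time: 7.15
tool_pos: [354.8, 2.1, 129.0]
tcp_rot: [179.9, -0.1, 8.2]
ft_force: [0.7, 0.6, -0.1]
finger_gap: -0.1
grip_force: 0.0
```

Run:
```python
from plan import *
s=r.sense();print(s['time'],s['tool_pos'],s['tcp_rot'],s['ft_force'])
p=house();t,d=r.snapshot('top')
a=cv2.resize(t[145:305,260:370],None,fx=3.6,fy=3.6,interpolation=2);b=cv2.resize(p[185:325,190:300],None,fx=3.6,fy=576/140,interpolation=2)
cv2.imwrite('pics/e.png',np.hstack([a,b]));print(a.shape,b.shape)
```

```text
7.15 [354.84632546   2.06856238 129.00632727] [ 1.79938641e+02 -1.09370771e-01  8.16761167e+00] [ 0.67001104  0.63955989 -0.11575726]
top [335.1, 209.7] 61 [656.  -66.6  88. ] 111.1 -19.7
scene [263.6, 233.1] 59 [ 615.  -149.5   76. ] 136.2 -62.2
scene [264.9, 259.1] 119 [667.8 -65.   76. ] 121.9 -17.2
(576, 396, 3) (576, 396, 3)
```

View pics/e.png

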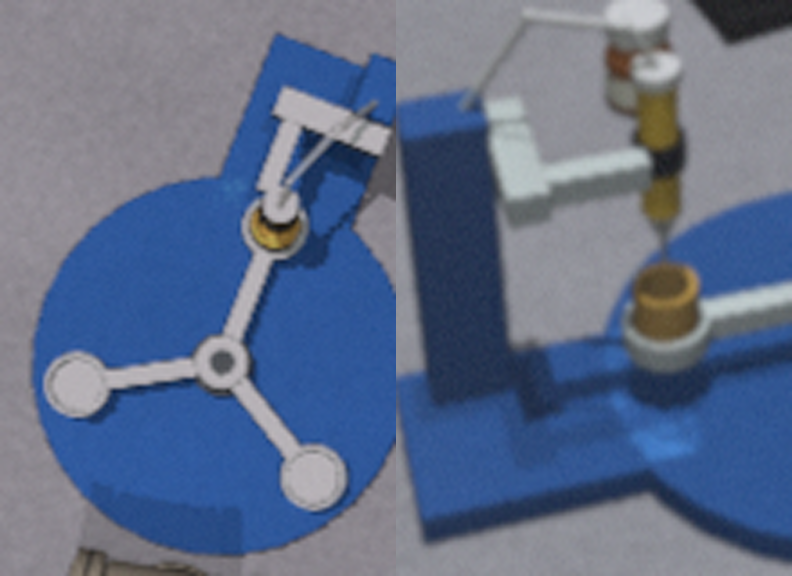

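The robot is clear. Left: hub at (221,362), empty cups at (77,384) and (314,476), loaded cup at (275,228). Right: housing rim centre at (667,284).

Run:
```python
from plan import *
f=lambda u,v:(260+u/3.6-.4,145+v/3.6-.4)
g=lambda u,v:(190+(u-396)/3.6-.4,185+v/(576/140)-.4)
hub=onz('top',*f(221,362),78)
for n,q,k in (('L',onz('top',*f(77,384),66),-120),('R',onz('top',*f(314,476),66),120),('H',onz('top',*f(275,228),66),0),('rim',onz('scene',*g(667,285),88),0),('tip',onz('scene',*g(664,259),102),0),('cap',onz('top',*f(281,204.5),218),0),('capS',onz('scene',*g(657,69),218),0)):
    for o in(O,hub[:2]):
        w=q[:2]-o;print(n,q.round(1),np.hypot(*w).round(1),(np.degrees(np.arctan2(w[1],w[0]))+k).round(1))
```

```text
L [530.9  88.9  66. ] 119.7 -20.1
L [530.9  88.9  66. ] 119.0 -20.0
R [ 461.2 -106.9   66. ] 119.2 -19.2
R [ 461.2 -106.9   66. ] 119.9 -19.0
H [663.7 -69.6  66. ] 119.4 -19.9
H [663.7 -69.6  66. ] 119.4 -20.2
rim [666.1 -66.8  88. ] 120.8 -18.3
rim [666.1 -66.8  88. ] 120.8 -18.6
tip [665.2 -70.5 102. ] 121.1 -20.0
tip [665.2 -70.5 102. ] 121.1 -20.4
cap [664.8 -69.6 218. ] 120.4 -19.7
cap [664.8 -69.6 218. ] 120.4 -20.1
capS [667.5 -65.8 218. ] 121.8 -17.6
capS [667.5 -65.8 218. ] 121.8 -17.9
```

The wheel is at about -19.5° and the needle at about -20°. That is within roughly 2 mm, against a 10 mm tolerance.

```bash
python3 -c "
from bench import r
print(r.hand_in())"
```

```text
the job is handed in; nothing more can be done
None
```

The job is handed in: by my camera measurements the housing sits in its nest about 1–2 mm from directly under the needle (limit 10 mm), with the robot clear of everything; the hand-in call returned no verdict.

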